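# Bed a three-footed silver dish on its checking base

## Task

Take the three-lobed silver dish by its handle and lower it gently onto the round checking base, then turn it under light contact until the ball feet drop into their seats: the foot under the long lobe in the cone cup, the other two in the vee groove and on the flat pad. Then push down on the handle, firmly but never with more than about 25 N, until the soft plunger under the dish has given way and all three feet are fully home, and let go. Leave the other bench things where they stand, and do not drop or tip the dish.

Things in the scene. Friction and masses are not known exactly. Their poses are not given: they have to be found in the camera images.
- dish_grip (a point): Silver three-lobed dish on three ball feet, 0.36 to 0.56 kg. This point: centre of its handle, an upright block 46 mm long (x), 14 thick (y), 30 tall, on a thin stem; 65 mm above the foot bottoms (74 mm above the base's top face when home). Dish plate: underside 28 mm, rim beads 38 mm above the foot bottoms, reach 79 mm. x points along the handle to the long lobe, y to its left, z up.
- cone_foot (a point): Centre of the ball foot (18 mm across) under the long lobe: 58 mm ahead (+x) of the handle centre and 56 mm below it. Axes as the dish's.
- groove_foot (a point): Centre of the ball foot (18 mm across) under the left short lobe: 32 mm behind, 46 mm to the left (+y) of the handle centre and 56 mm below it. Axes as the dish's.
- flat_foot (a point): Centre of the ball foot (18 mm across) under the right short lobe: 32 mm behind, 46 mm to the right (-y) of the handle centre and 56 mm below it. Axes as the dish's.
- base_top (a point): Fixed round checking base, 170 mm wide. This point: its centre, level with the top of its seat ring, 20 to 32 mm above the table; x points to the small lug on its edge, z up. The ring is locked at an unmeasured angle: its cone cup lies up to 0.5 rad either side of the lug as seen from the centre. Feel for it with the feet, or look. Home: handle centre 74 mm above this point.
- base: The base again, origin 20 mm below base_top. On its ring: cone cup 58 mm from the centre, mouth 21 mm; vee groove block 56 mm out, 2.179 rad left of the cup, pointing at it; round flat pad as far to the right. Cup and groove, walls 60 degrees steep, lie flush in raised curved lands 18.2 mm above base_top; a dish on the lands has its handle centre 83 mm above base_top and the feet drop in as it is turned.
- plunger (a joint): Downward travel (m) of the soft plunger, a black disc 48 mm wide amid the ring. At 0 its top holds a dish 5 mm above home, feet part-way in their seats with about 3 mm of sideways play. Friction holds it: about 13 N in all (dish's weight included) slides it down slowly, and it stays where left; no spring. At 0.005 the feet are on their seats.
- tumbler1: silver tumbler, mouth down, 62 mm wide, 81 mm tall, bystander
- tumbler2: another such tumbler, bystander
- tumbler3: another such tumbler, bystander
- vase: small silver vase, 70 mm wide, 112 mm tall, bystander
- polish_jar: grey jar with white cap, 60 mm wide, 75 mm tall, bystander
- salt_bowl: little silver bowl, 72 mm wide, 34 mm tall, bystander
- brush: hand brush lying flat, bystander
- dish: The whole dish; its origin lies on the plane of the foot bottoms under the handle's centre (65 mm below it), axes as the dish's.
Things that resemble listed ones, but are neither listed nor needed, are in the scene too. Leave any turquoise look-alike of the dish alone.

How it is judged:
By the outcome, as a careful person would: the job done as asked, in the order asked, and still so for the second after the job is handed in, with the robot touching nothing.
It also fails if it takes over 67 s, if anything falls off the work surface, if the arm or the gripper's body presses on something with over 40 N, if the wrist force passes 120 N, or if a joint passes its speed limit or range.

## Robot

A 6-joint arm with a two-finger parallel gripper is mounted at the origin on the work surface. World frame = base frame: x ahead of the robot, y to its left, z up, the work surface at z = 0. Lengths are in m, angles in rad, forces in N, time in s.
With the tool pointing down it reaches from about 0.375 to 0.9 m from the base axis. Payload 3.1 kg.
Tool frame: the origin (TCP) lies where the fingers leave the gripper's body, on its centre line; the fingertips stand 73 mm ahead of it and the grasp point (between the pads) lies 54 mm ahead of it; z points along the fingers, y is the line along which they close (so a half turn about z gives the same grasp; the last joint's range is limited). The gripper opens to 85 mm and grips with 20 to 120 N. Pads are 22 mm wide; open, the fingers measure 114 mm over their backs; the gripper's body (76 mm by 85 mm) begins 54 mm behind the grasp point. The pads swing forward as they close: fully open they stand 13 mm farther back than shut.
Start: joints at [1.04, 0.527, 1.433, -0, 1.181, -0.178], TCP at [0.216, 0.586, 0.304] pointing down, gripper open.
Joint ranges: [-3.08, 3.08], [-0.75, 2.2], [0.22, 2.44], [-1.43, 4.57], [0, 2.65], [-2.85, 2.85]. Speed limits (rad/s): [2.79, 2.79, 3.14, 3.14, 3.14, 3.14].

## Interface

Orientations are given as a unit quaternion [x, y, z, w].
In Python, from station import manip gives the robot as it stands.
- The arm moves only by the shell command python3 -m crank 'ROWS' [FORCE]. ROWS is JSON, a list of rows, each an object with "dp": the shift along the tool's x, y, z normalised to -1 to 1, where 1 is 50 cm, a list of three; "delta_rot": the turn, a rotation vector about the tool's x, y, z normalised to -1 to 1, where 1 is 2 pi rad, a list of three; "fingers": the opening, from -1 (shut) to 1 (fully open). A call has 1 to 12 rows; each row shifts and turns the commanded pose from where the row before left it, along the tool's axes as they then stand; what a row does not reach is not made up. A row lasts 1/12 s, in which the tool goes at most 41.7 mm and 7.16 degrees, less where a joint would pass 70% of its speed; a pose out of reach is approached as far as the arm can. A call with a number of a shift or a turn outside -1 to 1 is refused whole. A call with a gripper value outside its range is refused whole. The fingers move at their own pace and stop on an object; FORCE is the grip in N (left out, the last holds). Time passes only in rows, so rows that do not move let the fingers close. It gives the time, the measured TCP pose, the force, the opening and the grip force at its end, in the units of the state.
- manip.sense(): the state, without advancing time (a new reading comes with each control period).
- manip.snapshot(name): name is "side" or "top"; returns (picture, depth): 400x640x3 uint8, red, green, blue; 400x640 float32, m along the optical axis (not along the pixel's ray), 0 where there is no reading.
- manip.camera_model(name): a dict with "fx", "fy", "cx", "cy" (pixels), "k1" (the pictures are not rectified: a ray, as slopes to the right and down, at radius r is drawn at 1 + k1 r^2 times it, then the intrinsics apply), "origin" and "attitude" of the camera in the world. Camera axes: x right, y up, looking along -z (the intrinsics and any distortion apply to the point x, -y, -z); pixel columns grow to the right and rows downward; lengths in m; the calibration is good to about 2 mm. A picture is of the moment at which its call begins. camera_model takes no time and is no camera call.
- manip.sign_off(): hands the job in; it is judged then, once.
The state is a dict: "t": time; "q": joint angles; "qd": joint speeds; "tau": joint torques, N m; "tcp_pos": TCP position; "tool_rot": TCP orientation; "force": force on the tool from outside, world axes, zero at the start; "ft_torque": the same for the moment, N m; "finger_gap": opening from 0.0 (shut) to 1.0 (fully open); "gripper_force": force on a finger pad.
Only numpy, scipy, OpenCV 4.12 (cv2) and the standard library are available. Lean on these libraries where they do the work, as an engineer would, in place of code of your own. Each camera call takes 0.05 s, during which the arm holds its last target. There are 200 camera calls.

## Working session

There is one attempt and no reset: what is moved stays moved. The work goes in short steps, Python scripts to look and compute and a shell command to move; the robot and the scene stay as the last step left them, time stands still between calls to the robot, and variables do not carry over. Pictures are saved under pics/ and viewed, at most 10 in all, crops included, and the job is handed in when it is done.

```bash
ls; mkdir -p pics; cat > h.py <<'E'
import numpy as np, cv2
from station import manip
from scipy.spatial.transform import Rotation as R
def cam(n):
    c=manip.camera_model(n); a=np.array(c["attitude"])
    Rm=R.from_quat(a).as_matrix() if a.size==4 else a.reshape(3,3)
    return c,Rm,np.array(c["origin"])
def cloud(n,depth):
    c,Rm,o=cam(n); h,w=depth.shape
    v,u=np.mgrid[0:h,0:w].astype(float)
    K=np.array([[c["fx"],0,c["cx"]],[0,c["fy"],c["cy"]],[0,0,1]])
    p=cv2.undistortPoints(np.stack([u.ravel(),v.ravel()],1)[:,None],K,np.array([c["k1"],0,0,0.]))[:,0]
    d=depth.ravel(); P=np.stack([p[:,0]*d,-p[:,1]*d,-d],1)@Rm.T+o
    P[d==0]=np.nan
    return P.reshape(h,w,3)
E
python3 - <<'E'
from h import *
for n in("top","side"):
    im,d=manip.snapshot(n); np.savez(f"{n}0.npz",im=im,d=d); cv2.imwrite(f"pics/{n}0.png",im[...,::-1]); print(manip.camera_model(n))
print(manip.sense())
E
```

```text
pics
{'fx': 396.8135506699451, 'fy': 396.8135506699451, 'cx': 328.09671196756995, 'cy': 206.95381898204005, 'k1': -0.09589642252470268, 'origin': array([ 0.35999339, -0.00602398,  1.04511605]), 'attitude': array([-0.07625522,  0.07670162,  0.7077489 , -0.69813573])}
{'fx': 365.31128444040587, 'fy': 365.31128444040587, 'cx': 318.4777964222146, 'cy': 202.90502073984777, 'k1': 0.0281161780925356, 'origin': array([0.20365968, 0.46981976, 0.67842198]), 'attitude': array([-0.11823181,  0.37464937,  0.87156371, -0.29331857])}
{'t': 0.1, 'q': array([ 1.03950489e+00,  5.28352523e-01,  1.43378683e+00,  3.16766016e-05,
        1.18138291e+00, -1.78487725e-01]), 'qd': array([-0.00021596, -0.00364361, -0.00258761,  0.00178479,  0.00183591,
        0.00013737]), 'tau': array([ 4.60801730e-04, -4.43305743e+01, -1.78587699e+01, -1.72575747e-04,
        3.87918277e-03, -2.00082792e-05]), 'tcp_pos': array([0.21565549, 0.58607786, 0.30304001]), 'tool_rot': array([ 1.75494263e-01,  9.84479981e-01, -8.99595581e-04, -3.48991798e-04]), 'force': array([ 0.34311507, -0.30128933, -0.80413556]), 'ft_torque': array([ 0.02333609, -0.02680807, -0.00260945]), 'gripper_force': 0.0, 'finger_gap': 0.999083468539079}
```

View pics/top0.png

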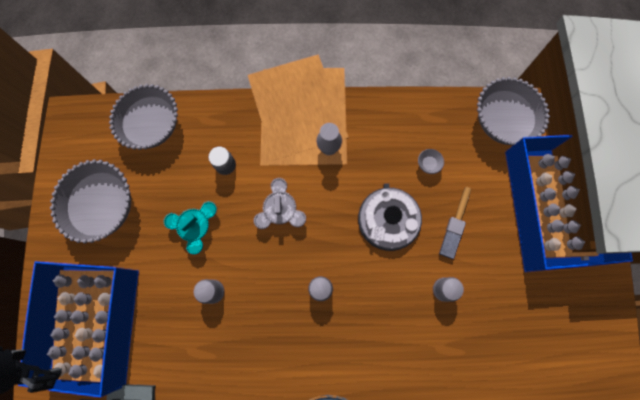

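View pics/side0.png

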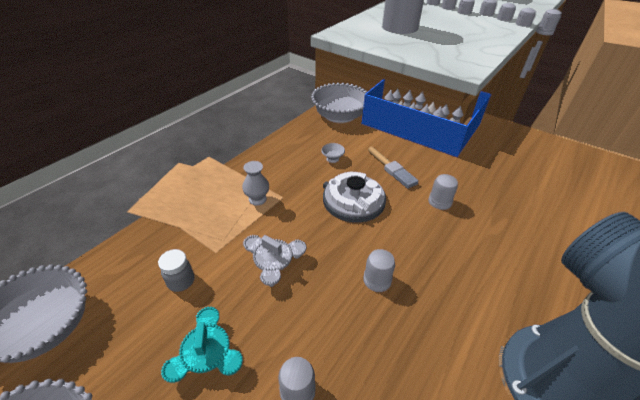

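Top view: the silver three-lobed dish is at about (279,207) and its turquoise look-alike at (193,226). The base is at (390,218), with a dark plunger at (393,215). The silver dish fits by its colour. I'll confirm it with an enlarged crop and measure.

```bash
python3 - <<'E'
from h import *
z=np.load("top0.npz"); im,d=z["im"],z["d"]; P=cloud("top",d)
zs=np.load("side0.npz"); Ps=cloud("side",zs["d"])
a=cv2.resize(im[170:245,240:320],(400,375),interpolation=3); b=cv2.resize(im[180:255,350:430],(400,375),interpolation=3)
cv2.imwrite("pics/crop0.png",np.hstack([a,b])[...,::-1])
for n,(u,v) in dict(handle=(279,205),long=(279,187),l=(262,219),r=(298,218),base=(390,218),plunger=(393,215),lug=(387,188),table=(330,240)).items(): print(n,P[v,u].round(3))
# handle: high points of the dish, both views
for nm,Q,I in(("top",P,im),("side",Ps,zs["im"])):
    pts=Q.reshape(-1,3); c=P[205,279]
    m=(np.hypot(pts[:,0]-c[0],pts[:,1]-c[1])<.1)&(pts[:,2]>.008)&(pts[:,2]<.1)
    q=pts[m]; hh=q[q[:,2]>.062]; mu=hh.mean(0); w,V=np.linalg.eigh(np.cov(hh[:,:2].T))
    print(nm,len(hh),mu.round(4),hh[:,2].max(),np.degrees(np.arctan2(V[1,1],V[0,1])),np.sqrt(w)*np.sqrt(12))
    c=P[218,390]
    m=(np.hypot(pts[:,0]-c[0],pts[:,1]-c[1])<.12)&(pts[:,2]>.01); q=pts[m]
    (x,y),r=cv2.minEnclosingCircle(q[:,:2].astype(np.float32)); print("base",x,y,r,np.percentile(q[:,2],[5,25,50,75,95,100]).round(4))
E
```

```text
handle [0.579 0.114 0.081]
long [0.638 0.121 0.034]
l [0.553 0.164 0.034]
r [0.554 0.07  0.034]
base [ 0.545 -0.163  0.067]
plunger [ 0.553 -0.172  0.066]
lug [ 0.633 -0.166  0.028]
table [ 0.501 -0.012 -0.002]
top 115 [0.5836 0.1183 0.0789] 0.08453532671605202 -178.2048447027855 [0.01433148 0.04885678]
base 0.5595567226409912 -0.1703653782606125 0.08881407231092453 [0.0163 0.024  0.0274 0.0425 0.0665 0.0726]
side 206 [0.5799 0.122  0.0757] 0.08327354448311053 -175.6610900801619 [0.01495881 0.04875234]
base 0.5596756935119629 -0.17032507061958313 0.09084614366292953 [0.016  0.0248 0.0311 0.0433 0.0671 0.0702]
```

View pics/crop0.png

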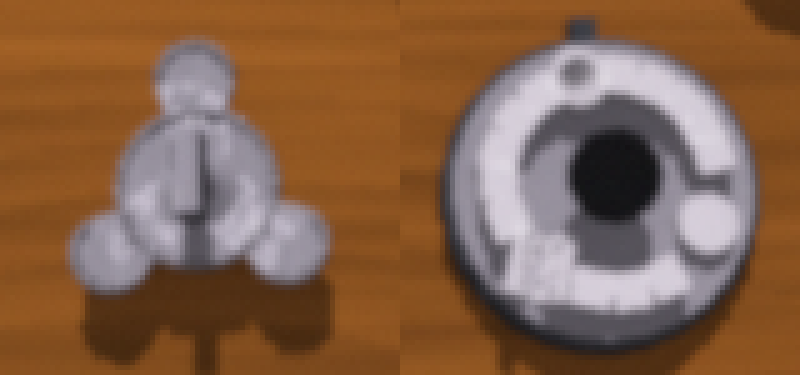

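The crops confirm the silver dish, with its long lobe facing up in the image. On the base, the cup mouth is at crop (577,72), which is full-picture (385.4,194.4). The groove block is at (378.6,233), the pad at (411.6,224.6) and the plunger at (393.2,215).

```bash
cat >> h.py <<'E'
def ray(n,u,v,z):
    c,Rm,o=cam(n); K=np.array([[c["fx"],0,c["cx"]],[0,c["fy"],c["cy"]],[0,0,1]])
    p=cv2.undistortPoints(np.array([[[u,v]]],float),K,np.array([c["k1"],0,0,0.]))[0,0]
    r=Rm@np.array([p[0],-p[1],-1]); return o+r*(z-o[2])/r[2]
E
python3 - <<'E'
from h import *
bt=.0245
f=lambda u,v,z: ray("top",u,v,z)[:2]
cup=f(385.4,194.4,bt+.0182);gr=f(378.6,233,bt+.0182);pad=f(411.6,224.6,bt+.009);pl=f(393.2,215,.0665);lug=f(386.2,185.5,.02)
print(cup,gr,pad,pl,lug)
# rigid fit of (cup, groove, pad) 
M=np.array([[.058,0],*[[.056*np.cos(s*2.179),.056*np.sin(s*2.179)] for s in(1,-1)],[0,0]])
W=np.array([cup,gr,pad,pl])
a=M-M.mean(0);b=W-W.mean(0)
th=np.arctan2((a[:,0]*b[:,1]-a[:,1]*b[:,0]).sum(),(a*b).sum())
Rm=np.array([[np.cos(th),-np.sin(th)],[np.sin(th),np.cos(th)]]); t=W.mean(0)-Rm@M.mean(0)
print("yaw deg",np.degrees(th),"c",t,"res",(W-(M@Rm.T+t)).round(4))
# rim & land heights
for n in("top","side"):
    P=cloud(n,np.load(n+"0.npz")["d"]).reshape(-1,3); r=np.hypot(P[:,0]-t[0],P[:,1]-t[1])
    k=r<.015; print(n,"plunger z",np.nanmedian(P[k,2]), "table",np.nanmedian(P[(r>.12)&(r<.15),2]))
    k=(r<.11)&(P[:,2]>.038)&(P[:,2]<.05)&(r>.04); print(" land z",np.median(P[k,2]),k.sum())
    k=(r<.11)&(P[:,2]>.055); print(" plunger xy",P[k].mean(0),k.sum())
s=manip.sense(); print(R.from_quat(s["tool_rot"]).as_matrix().round(3))
E
```

```text
[ 0.61220064 -0.15818244] [ 0.51081267 -0.13625165] [ 0.53284777 -0.22432657] [ 0.55244995 -0.1719084 ] [ 0.64250152 -0.16491253]
yaw deg 13.881991225503855 c [ 0.55353301 -0.17230761] res [[ 0.0024  0.0002]
 [-0.0006 -0.0009]
 [-0.0006  0.0003]
 [-0.0011  0.0004]]
top plunger z 0.0668885984980076 table 0.0004659380817588765
 land z 0.04281702836313861 879
 plunger xy [ 0.55484095 -0.16914382  0.06656252] 287
side plunger z 0.06581384935650414 table 0.0012576156107390046
 land z 0.043406873416037384 672
 plunger xy [ 0.55192681 -0.16803917  0.06641874] 218
[[-0.938  0.346 -0.001]
 [ 0.346  0.938 -0.002]
 [ 0.    -0.002 -1.   ]]
```

```bash
cat >> h.py <<'E'
def go(x,y,z,yawy):
    "needed shift in tool axes (dp units), and turn about tool z; yawy = world angle of tool y (deg)"
    s=manip.sense(); M=R.from_quat(s["tool_rot"]).as_matrix()
    dl=np.array([x,y,z])-s["tcp_pos"]; a=np.degrees(np.arctan2(M[1,1],M[0,1]))
    print("t",round(s["t"],2),"tcp",s["tcp_pos"].round(4),"yawy",a.round(2),"tilt",M[:,2].round(4),"q",s["q"].round(2),"gap",round(s["finger_gap"],3),"gf",s["gripper_force"],"F",s["force"].round(2))
    t=(yawy-a+180)%360-180
    print("dp total",(M.T@dl/.5).round(4),"rot z total",(-t/360).round(4),"mm",(np.linalg.norm(dl)*1e3).round(1))
E
python3 - <<'E'
from h import *
f=lambda u,v,z: ray("top",u,v,z)[:2]
W=np.array([f(278.8,185.6,.036),f(262,220.4,.036),f(297.6,218.4,.036)])
M=np.array([[.058,0],[-.032,.046],[-.032,-.046]])
a=M-M.mean(0);b=W-W.mean(0)
th=np.arctan2((a[:,0]*b[:,1]-a[:,1]*b[:,0]).sum(),(a*b).sum())
Rm=np.array([[np.cos(th),-np.sin(th)],[np.sin(th),np.cos(th)]]); t=W.mean(0)-Rm@M.mean(0)
print(np.degrees(th),t,(W-(M@Rm.T+t)).round(4)); print("handle",f(278,204,.08))
go(t[0],t[1],.303,90+np.degrees(th))
E
```

```text
2.43940580422121 [0.58316207 0.11873823] [[ 0.0006 -0.    ]
 [-0.0004  0.0003]
 [-0.0002 -0.0002]]
handle [0.58177943 0.11696203]
t 0.1 tcp [0.2157 0.5861 0.303 ] yawy 69.79 tilt [-0.001  -0.0016 -1.    ] q [ 1.04  0.53  1.43  0.    1.18 -0.18] gap 0.999 gf 0.0 F [ 0.34 -0.3  -0.8 ]
dp total [-1.0127e+00 -6.2310e-01  9.0000e-04] rot z total -0.0629 mm 594.5
```

```bash
python3 -m crank '[{"dp":[-0.0633,-0.0389,0],"delta_rot":[0,0,0],"fingers":1},{"dp":[-0.0633,-0.0389,0],"delta_rot":[0,0,0],"fingers":1},{"dp":[-0.0633,-0.0389,0],"delta_rot":[0,0,0],"fingers":1},{"dp":[-0.0633,-0.0389,0],"delta_rot":[0,0,0],"fingers":1},{"dp":[-0.0633,-0.0389,0],"delta_rot":[0,0,0],"fingers":1},{"dp":[-0.0633,-0.0389,0],"delta_rot":[0,0,0],"fingers":1},{"dp":[-0.0633,-0.0389,0],"delta_rot":[0,0,0],"fingers":1},{"dp":[-0.0633,-0.0389,0],"delta_rot":[0,0,0],"fingers":1},{"dp":[-0.0633,-0.0389,0],"delta_rot":[0,0,0],"fingers":1},{"dp":[-0.0633,-0.0389,0],"delta_rot":[0,0,0],"fingers":1},{"dp":[-0.0633,-0.0389,0],"delta_rot":[0,0,0],"fingers":1},{"dp":[-0.0633,-0.0389,0],"delta_rot":[0,0,0],"fingers":1}]'
python3 -m crank '[{"dp":[-0.0633,-0.0389,0],"delta_rot":[0,0,0],"fingers":1},{"dp":[-0.0633,-0.0389,0],"delta_rot":[0,0,0],"fingers":1},{"dp":[-0.0633,-0.0389,0],"delta_rot":[0,0,0],"fingers":1},{"dp":[-0.0633,-0.0389,0],"delta_rot":[0,0,0],"fingers":1},{"dp":[0,0,0.03],"delta_rot":[0,0,-0.0157],"fingers":1},{"dp":[0,0,0.03],"delta_rot":[0,0,-0.0157],"fingers":1},{"dp":[0,0,0.03],"delta_rot":[0,0,-0.0157],"fingers":1},{"dp":[0,0,0.03],"delta_rot":[0,0,-0.0157],"fingers":1},{"dp":[0,0,0],"delta_rot":[0,0,0],"fingers":0.2}]'
python3 -c "
from h import *
go(.583,.1185,.122,92.4)
im,d=manip.snapshot('side'); cv2.imwrite('pics/s1.png',cv2.resize(im[150:330,170:410],(800,600),interpolation=3)[...,::-1])"
```

```text
t: 1.1
tcp_pos: [0.4923, 0.2346, 0.3036]
tool_rot: [0.176, 0.984, -0.0, -0.0]
force: [0.8, -0.0, 0.1]
finger_gap: 1.001
gripper_force: 0.0
t: 1.85
tcp_pos: [0.5816, 0.1191, 0.2405]
tool_rot: [-0.021, 1.0, 0.0, -0.004]
force: [-0.6, -0.3, -0.6]
finger_gap: 0.887
gripper_force: 0.0
t 1.85 tcp [0.5816 0.1191 0.2405] yawy 92.46 tilt [-7.5e-03 -1.0e-04 -1.0e+00] q [ 0.01  0.57  1.57 -0.    1.01 -1.6 ] gap 0.887 gf 0.0 F [-0.55 -0.28 -0.56]
dp total [-0.0045 -0.0014  0.2369] rot z total 0.0002 mm 118.5
```

View pics/s1.png

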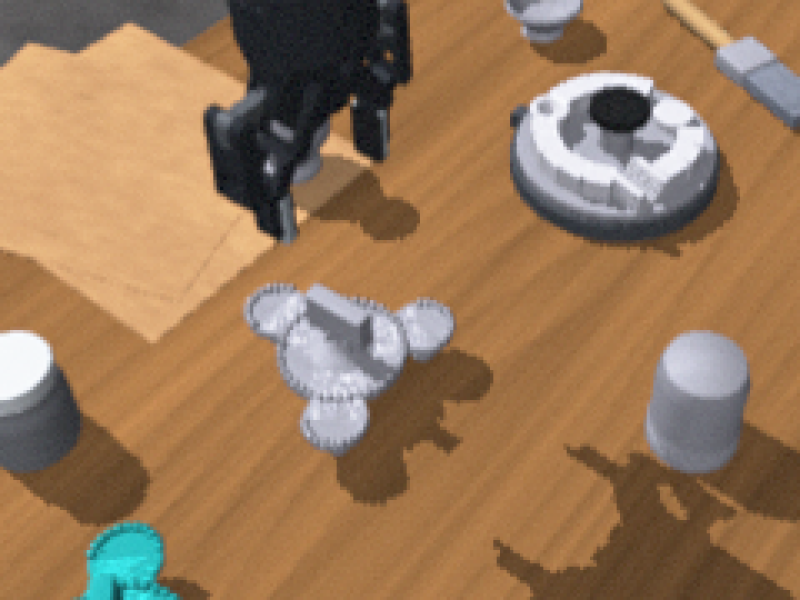

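The side crop shows the gripper above the silver dish, with its handle at crop (340,315), fingers to either side and a clear path down. Descending.

```bash
python3 -m crank '[{"dp":[0,0,0.06],"delta_rot":[0,0,0],"fingers":0.2},{"dp":[0,0,0.06],"delta_rot":[0,0,0],"fingers":0.2},{"dp":[0,0,0.05],"delta_rot":[0,0,0],"fingers":0.2},{"dp":[0,0,0.03],"delta_rot":[0,0,0],"fingers":0.2},{"dp":[0,0,0.015],"delta_rot":[0,0,0],"fingers":0.2},{"dp":[0,0,0],"delta_rot":[0,0,0],"fingers":0.2},{"dp":[0,0,0],"delta_rot":[0,0,0],"fingers":0.2}]'
python3 -c "
from h import *
go(.583,.1185,.121,92.4)"
```

```text
t: 2.48
tcp_pos: [0.5843, 0.1196, 0.1372]
tool_rot: [-0.02, 1.0, -0.0, 0.001]
force: [1.3, 1.1, 0.3]
finger_gap: 0.602
gripper_force: 0.0
t 2.48 tcp [0.5843 0.1196 0.1372] yawy 92.34 tilt [ 0.0013  0.     -1.    ] q [ 0.01  0.72  1.63 -0.    0.79 -1.6 ] gap 0.602 gf 0.0 F [1.29 1.07 0.32]
dp total [ 0.0027 -0.0021  0.0324] rot z total -0.0002 mm 16.3
```

```bash
python3 -m crank '[{"dp":[0.0027,-0.0021,0.0162],"delta_rot":[0,0,0],"fingers":0.2},{"dp":[0,0,0.0162],"delta_rot":[0,0,0],"fingers":0.2},{"dp":[0,0,0],"delta_rot":[0,0,0],"fingers":-0.4},{"dp":[0,0,0],"delta_rot":[0,0,0],"fingers":-1},{"dp":[0,0,0],"delta_rot":[0,0,0],"fingers":-1},{"dp":[0,0,0],"delta_rot":[0,0,0],"fingers":-1},{"dp":[0,0,0],"delta_rot":[0,0,0],"fingers":-1},{"dp":[0,0,0],"delta_rot":[0,0,0],"fingers":-1},{"dp":[0,0,0],"delta_rot":[0,0,0],"fingers":-1}]' 80
python3 -c "
from h import *
go(.583,.1185,.121,92.4)"
```

```text
t: 3.23
tcp_pos: [0.5826, 0.1184, 0.1206]
tool_rot: [-0.021, 1.0, -0.0, 0.0]
force: [0.4, 0.7, 1.7]
finger_gap: 0.155
gripper_force: 78.0
t 3.23 tcp [0.5826 0.1184 0.1206] yawy 92.4 tilt [ 9.e-04 -0.e+00 -1.e+00] q [ 0.01  0.74  1.64 -0.    0.76 -1.6 ] gap 0.155 gf 78.03930044174194 F [0.43 0.66 1.7 ]
dp total [-0.0008  0.0002 -0.0008] rot z total -0.0 mm 0.6
```

```bash
python3 -m crank '[{"dp":[0,0,-0.01],"delta_rot":[0,0,0],"fingers":-1},{"dp":[0,0,-0.02],"delta_rot":[0,0,0],"fingers":-1},{"dp":[0,0,-0.03],"delta_rot":[0,0,0],"fingers":-1},{"dp":[0,0,-0.04],"delta_rot":[0,0,0],"fingers":-1},{"dp":[0,0,-0.04],"delta_rot":[0,0,0],"fingers":-1},{"dp":[0,0,-0.02],"delta_rot":[0,0,0],"fingers":-1},{"dp":[0,0,0],"delta_rot":[0,0,0],"fingers":-1},{"dp":[0,0,0],"delta_rot":[0,0,0],"fingers":-1}]'
python3 -c "
from h import *
go(.5535,-.172,.20,96)"
```

```text
t: 3.9
tcp_pos: [0.5821, 0.1184, 0.2005]
tool_rot: [-0.021, 1.0, -0.0, 0.0]
force: [-0.2, -0.7, -3.3]
finger_gap: 0.152
gripper_force: 78.0
t 3.9 tcp [0.5821 0.1184 0.2005] yawy 92.4 tilt [ 5.e-04  0.e+00 -1.e+00] q [ 0.01  0.62  1.6   0.    0.92 -1.6 ] gap 0.152 gf 77.98988342285156 F [-0.22 -0.7  -3.34]
dp total [ 0.0815 -0.5779  0.001 ] rot z total -0.01 mm 291.8
```

```bash
python3 -m crank '[{"dp":[0.004,-0.029,0],"delta_rot":[0,0,0],"fingers":-1},{"dp":[0.0082,-0.058,0],"delta_rot":[0,0,0],"fingers":-1},{"dp":[0.0082,-0.058,0],"delta_rot":[0,0,0],"fingers":-1},{"dp":[0.0082,-0.058,0],"delta_rot":[0,0,0],"fingers":-1},{"dp":[0.0082,-0.058,0],"delta_rot":[0,0,0],"fingers":-1},{"dp":[0.0082,-0.058,0],"delta_rot":[0,0,0],"fingers":-1},{"dp":[0.0082,-0.058,0],"delta_rot":[0,0,0],"fingers":-1},{"dp":[0.0082,-0.058,0],"delta_rot":[0,0,0],"fingers":-1},{"dp":[0.0082,-0.058,0],"delta_rot":[0,0,0],"fingers":-1},{"dp":[0.0082,-0.058,0],"delta_rot":[0,0,0],"fingers":-1},{"dp":[0.004,-0.027,0],"delta_rot":[0,0,-0.01],"fingers":-1},{"dp":[0,0,0],"delta_rot":[0,0,0],"fingers":-1}]'
python3 -m crank '[{"dp":[0,0,0],"delta_rot":[0,0,0],"fingers":-1},{"dp":[0,0,0],"delta_rot":[0,0,0],"fingers":-1}]'
python3 - <<'E'
from h import *
go(.5535,-.172,.166,96)
a,d=manip.snapshot('top'); np.savez("top2.npz",im=a,d=d)
b,db=manip.snapshot('side'); np.savez("side2.npz",im=b,d=db)
A=cv2.resize(a[160:260,340:440],(400,400),interpolation=3); B=cv2.resize(b[130:230,300:400],(400,400),interpolation=3)
cv2.imwrite("pics/c2.png",np.hstack([A,B])[...,::-1])
E
```

```text
t: 4.9
tcp_pos: [0.5528, -0.1756, 0.1987]
tool_rot: [-0.051, 0.999, -0.0, -0.001]
force: [0.6, -0.2, -5.0]
finger_gap: 0.148
gripper_force: 78.5
t: 5.07
tcp_pos: [0.5526, -0.171, 0.199]
tool_rot: [-0.052, 0.999, 0.001, -0.001]
force: [-0.8, -0.3, -4.5]
finger_gap: 0.149
gripper_force: 78.5
t 5.07 tcp [ 0.5526 -0.171   0.199 ] yawy 95.94 tilt [-0.0028  0.0021 -1.    ] q [-0.49  0.61  1.64  0.    0.9  -2.17] gap 0.149 gf 78.50157022476196 F [-0.85 -0.32 -4.46]
dp total [-0.0017 -0.0022  0.066 ] rot z total -0.0002 mm 33.0
```

View pics/c2.png

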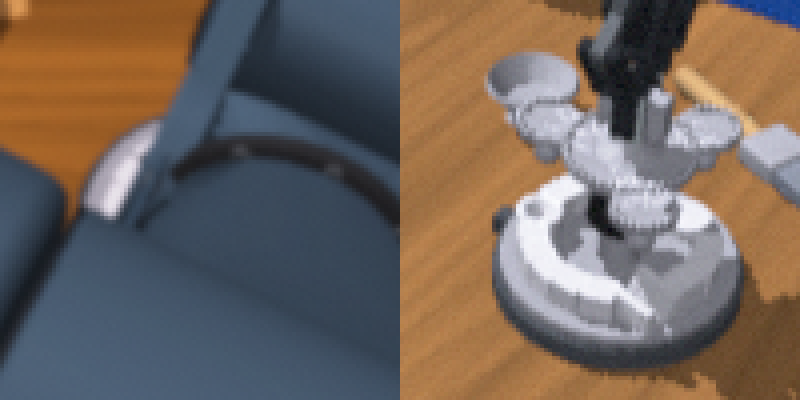

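The arm hides the top view. The side crop shows the dish level, with lobes at full-picture (337,159.5), (361,182) and (376.5,162) above the base, and the cup at (334,182). I'll compare dish and base within this one camera.

```bash
cat >> h.py <<'E'
def fit(M,W):
    M=np.array(M);W=np.array(W);a=M-M.mean(0);b=W-W.mean(0)
    th=np.arctan2((a[:,0]*b[:,1]-a[:,1]*b[:,0]).sum(),(a*b).sum())
    Rm=np.array([[np.cos(th),-np.sin(th)],[np.sin(th),np.cos(th)]]); t=W.mean(0)-Rm@M.mean(0)
    print("yaw",np.degrees(th).round(2),"c",t.round(4),"res",(W-(M@Rm.T+t)).round(4).tolist())
D=[[.058,0],[-.032,.046],[-.032,-.046]]
B=[[.058,0],*[[.056*np.cos(s*2.179),.056*np.sin(s*2.179)] for s in(1,-1)],[0,0]]
E
python3 - <<'E'
from h import *
f=lambda u,v,z: ray("side",u,v,z)[:2]
z=.199-.1206+.036
fit(D,[f(337,159.5,z),f(361,182,z),f(376.5,162,z)])
fit(B,[f(333.8,181.5,.0427),f(363.5,203.4,.0427),f(372.5,183,.0335),f(356,182.4,.0665)])
P=cloud("side",np.load("side2.npz")["d"]).reshape(-1,3)
# bead-height cloud centroid check
k=(np.hypot(P[:,0]-.5535,P[:,1]+.172)<.09)&(abs(P[:,2]-z)<.012); print(k.sum(),P[k].mean(0))
E
```

```text
yaw 5.61 c [ 0.5515 -0.1684] res [[0.0005, -0.0008], [-0.001, -0.0002], [0.0005, 0.0009]]
yaw 14.74 c [ 0.5511 -0.1715] res [[0.0054, -0.0018], [-0.004, 0.0003], [-0.0001, -0.0028], [-0.0012, 0.0043]]
944 [ 0.54926    -0.16398596  0.11422399]
```

```bash
python3 -m crank '[{"dp":[-0.0005,-0.005,0.015],"delta_rot":[0,0,0],"fingers":-1},{"dp":[0,0,0.02],"delta_rot":[0,0,0],"fingers":-1},{"dp":[0,0,0.016],"delta_rot":[0,0,0],"fingers":-1},{"dp":[0,0,0.006],"delta_rot":[0,0,0],"fingers":-1},{"dp":[0,0,0],"delta_rot":[0,0,0],"fingers":-1},{"dp":[0,0,0],"delta_rot":[0,0,0],"fingers":-1},{"dp":[0,0,0],"delta_rot":[0,0,0],"fingers":-1}]'
for i in 1 2; do :; done
python3 -c "
from h import *
go(.553,-.1735,.163,96)"
```

```text
t: 5.75
tcp_pos: [0.5542, -0.1746, 0.1718]
tool_rot: [-0.052, 0.999, -0.0, 0.0]
force: [0.2, -0.4, -3.8]
finger_gap: 0.152
gripper_force: 78.5
t 5.75 tcp [ 0.5542 -0.1746  0.1718] yawy 95.99 tilt [ 4.e-04 -2.e-04 -1.e+00] q [-0.5   0.65  1.65 -0.    0.84 -2.17] gap 0.152 gf 78.50709915161133 F [ 0.19 -0.35 -3.8 ]
dp total [0.0022 0.0024 0.0176] rot z total -0.0 mm 8.9
```

```bash
python3 -m crank '[{"dp":[0.002,0.002,0.004],"delta_rot":[0,0,0],"fingers":-1},{"dp":[0,0,0.004],"delta_rot":[0,0,0],"fingers":-1},{"dp":[0,0,0.003],"delta_rot":[0,0,0],"fingers":-1},{"dp":[0,0,0.002],"delta_rot":[0,0,0],"fingers":-1},{"dp":[0,0,0],"delta_rot":[0,0,0],"fingers":-1}]'
python3 -m crank '[{"dp":[0,0,0.002],"delta_rot":[0,0,0],"fingers":-1},{"dp":[0,0,0],"delta_rot":[0,0,0],"fingers":-1}]'
python3 -m crank '[{"dp":[0,0,0.002],"delta_rot":[0,0,0],"fingers":-1},{"dp":[0,0,0],"delta_rot":[0,0,0],"fingers":-1}]'
```

```text
t: 6.17
tcp_pos: [0.5528, -0.1736, 0.165]
tool_rot: [-0.052, 0.999, 0.0, -0.0]
force: [-0.3, 0.4, -3.6]
finger_gap: 0.15
gripper_force: 78.5
t: 6.33
tcp_pos: [0.5529, -0.1737, 0.1641]
tool_rot: [-0.052, 0.999, 0.0, -0.0]
force: [-0.4, -0.1, -4.9]
finger_gap: 0.152
gripper_force: 78.5
t: 6.5
tcp_pos: [0.5529, -0.1736, 0.1631]
tool_rot: [-0.052, 0.999, 0.0, -0.0]
force: [-0.1, 0.2, -4.0]
finger_gap: 0.154
gripper_force: 78.5
```

```bash
python3 -m crank '[{"dp":[0,0,0.001],"delta_rot":[0,0,0],"fingers":-1},{"dp":[0,0,0],"delta_rot":[0,0,0],"fingers":-1}]'
python3 -m crank '[{"dp":[0,0,0.001],"delta_rot":[0,0,0],"fingers":-1},{"dp":[0,0,0],"delta_rot":[0,0,0],"fingers":-1}]' 
python3 -m crank '[{"dp":[0,0,0.001],"delta_rot":[0,0,0],"fingers":-1},{"dp":[0,0,0],"delta_rot":[0,0,0],"fingers":-1}]'
```

```text
t: 6.67
tcp_pos: [0.553, -0.1737, 0.1628]
tool_rot: [-0.052, 0.999, -0.0, 0.0]
force: [-0.7, -0.5, -3.5]
finger_gap: 0.153
gripper_force: 78.7
t: 6.83
tcp_pos: [0.5531, -0.1737, 0.1625]
tool_rot: [-0.052, 0.999, -0.0, 0.0]
force: [-0.6, 1.6, -1.6]
finger_gap: 0.147
gripper_force: 79.0
t: 7.0
tcp_pos: [0.5532, -0.1737, 0.1623]
tool_rot: [-0.052, 0.999, -0.0, 0.001]
force: [-0.6, 1.1, 2.5]
finger_gap: 0.149
gripper_force: 79.3
```

Contact came at TCP z 0.1625, which matches the lands. Turning now under light contact.

```bash
python3 -m crank '[{"dp":[0,0,0],"delta_rot":[0,0,-0.003],"fingers":-1},{"dp":[0,0,0],"delta_rot":[0,0,-0.003],"fingers":-1},{"dp":[0,0,0],"delta_rot":[0,0,-0.003],"fingers":-1},{"dp":[0,0,0],"delta_rot":[0,0,0],"fingers":-1}]'
python3 -m crank '[{"dp":[0,0,0.0004],"delta_rot":[0,0,-0.003],"fingers":-1},{"dp":[0,0,0],"delta_rot":[0,0,-0.003],"fingers":-1},{"dp":[0,0,0],"delta_rot":[0,0,0],"fingers":-1}]'
python3 -c "
from h import *
go(.553,-.1735,.163,104)"
```

```text
t: 7.33
tcp_pos: [0.5528, -0.1734, 0.1614]
tool_rot: [-0.081, 0.997, 0.0, -0.0]
force: [0.8, 0.7, -2.8]
finger_gap: 0.152
gripper_force: 78.9
t: 7.58
tcp_pos: [0.5524, -0.1735, 0.161]
tool_rot: [-0.1, 0.995, 0.0, -0.001]
force: [0.0, -0.2, -3.0]
finger_gap: 0.15
gripper_force: 78.6
t 7.58 tcp [ 0.5524 -0.1735  0.161 ] yawy 101.47 tilt [-1.5e-03  5.0e-04 -1.0e+00] q [-0.5   0.66  1.66 -0.    0.81 -2.27] gap 0.15 gf 78.62682223320007 F [ 0.01 -0.17 -2.98]
dp total [-0.0011 -0.0002 -0.0041] rot z total -0.007 mm 2.1
```

```bash
python3 -m crank '[{"dp":[0,0,0.001],"delta_rot":[0,0,-0.003],"fingers":-1},{"dp":[0,0,0],"delta_rot":[0,0,0],"fingers":-1}]'
python3 -m crank '[{"dp":[0,0,0.001],"delta_rot":[0,0,-0.003],"fingers":-1},{"dp":[0,0,0],"delta_rot":[0,0,0],"fingers":-1}]'
python3 -m crank '[{"dp":[0,0,0.001],"delta_rot":[0,0,0],"fingers":-1},{"dp":[0,0,0],"delta_rot":[0,0,0],"fingers":-1}]'
python3 -c "
from h import *
go(.553,-.1735,.163,104);print(manip.sense()['ft_torque'])"
```

```text
t: 7.75
tcp_pos: [0.5526, -0.1736, 0.1606]
tool_rot: [-0.109, 0.994, 0.0, -0.0]
force: [0.5, 0.0, -4.3]
finger_gap: 0.156
gripper_force: 78.6
t: 7.92
tcp_pos: [0.5528, -0.1736, 0.1603]
tool_rot: [-0.118, 0.993, 0.0, -0.0]
force: [-0.5, 0.1, -3.5]
finger_gap: 0.149
gripper_force: 78.6
t: 8.08
tcp_pos: [0.5529, -0.1737, 0.1599]
tool_rot: [-0.118, 0.993, 0.0, -0.0]
force: [0.2, -0.0, -3.8]
finger_gap: 0.149
gripper_force: 78.6
t 8.08 tcp [ 0.5529 -0.1737  0.1599] yawy 103.55 tilt [-1.e-04  0.e+00 -1.e+00] q [-0.5   0.67  1.66 -0.    0.81 -2.3 ] gap 0.149 gf 78.56144785881042 F [ 0.18 -0.04 -3.77]
dp total [-0.0003  0.0002 -0.0061] rot z total -0.0012 mm 3.1
[ 0.00698692  0.00406722 -0.02220929]
```

```bash
python3 -m crank '[{"dp":[0,0,0.001],"delta_rot":[0,0,0],"fingers":-1},{"dp":[0,0,0],"delta_rot":[0,0,0],"fingers":-1}]'
python3 -m crank '[{"dp":[0,0,0.001],"delta_rot":[0,0,0],"fingers":-1},{"dp":[0,0,0],"delta_rot":[0,0,0],"fingers":-1}]'
python3 -m crank '[{"dp":[0,0,0.001],"delta_rot":[0,0,0],"fingers":-1},{"dp":[0,0,0],"delta_rot":[0,0,0],"fingers":-1}]'
python3 -m crank '[{"dp":[0,0,0.001],"delta_rot":[0,0,0],"fingers":-1},{"dp":[0,0,0],"delta_rot":[0,0,0],"fingers":-1}]'
python3 -c "
from h import *
go(.553,-.1735,.163,104);print(manip.sense()['ft_torque'])"
```

```text
t: 8.25
tcp_pos: [0.5529, -0.1736, 0.1594]
tool_rot: [-0.118, 0.993, 0.0, -0.0]
force: [-0.5, 0.2, -3.7]
finger_gap: 0.143
gripper_force: 78.6
t: 8.42
tcp_pos: [0.553, -0.1737, 0.159]
tool_rot: [-0.118, 0.993, -0.0, 0.0]
force: [-0.4, 0.3, -4.5]
finger_gap: 0.153
gripper_force: 78.8
t: 8.58
tcp_pos: [0.553, -0.1737, 0.159]
tool_rot: [-0.118, 0.993, -0.0, 0.0]
force: [-1.2, 0.3, 1.5]
finger_gap: 0.151
gripper_force: 79.3
t: 8.75
tcp_pos: [0.5531, -0.1737, 0.159]
tool_rot: [-0.118, 0.993, -0.0, 0.0]
force: [-1.2, 0.5, 4.8]
finger_gap: 0.149
gripper_force: 80.0
t 8.75 tcp [ 0.5531 -0.1737  0.159 ] yawy 103.56 tilt [ 6.e-04 -4.e-04 -1.e+00] q [-0.5   0.67  1.66 -0.    0.81 -2.3 ] gap 0.149 gf 80.00327110290527 F [-1.19  0.46  4.83]
dp total [ 0.      0.0004 -0.008 ] rot z total -0.0012 mm 4.0
[0.17474352 0.29863011 0.0193549 ]
```

```bash
python3 -m crank '[{"dp":[0,0,0.0008],"delta_rot":[0,0,0],"fingers":-1},{"dp":[0,0,0],"delta_rot":[0,0,0],"fingers":-1}]'
python3 -c "
from h import *
print(manip.sense()['ft_torque'])"
python3 -m crank '[{"dp":[0,0,0.0006],"delta_rot":[0,0,0],"fingers":-1},{"dp":[0,0,0],"delta_rot":[0,0,0],"fingers":-1},{"dp":[0,0,0],"delta_rot":[0,0,0],"fingers":-1},{"dp":[0,0,0],"delta_rot":[0,0,0],"fingers":-1}]'
python3 -c "
from h import *
go(.553,-.1735,.163,104);print(manip.sense()['ft_torque'])"
```

```text
t: 8.92
tcp_pos: [0.5531, -0.1737, 0.1589]
tool_rot: [-0.118, 0.993, -0.0, 0.0]
force: [-3.0, 0.4, 6.5]
finger_gap: 0.151
gripper_force: 80.2
[0.22163581 0.41515177 0.03751497]
t: 9.25
tcp_pos: [0.5531, -0.1737, 0.1587]
tool_rot: [-0.118, 0.993, -0.0, 0.0]
force: [-2.0, 0.7, 7.9]
finger_gap: 0.152
gripper_force: 80.3
t 9.25 tcp [ 0.5531 -0.1737  0.1587] yawy 103.56 tilt [ 8.e-04 -6.e-04 -1.e+00] q [-0.5   0.67  1.67 -0.    0.81 -2.3 ] gap 0.152 gf 80.33435940742493 F [-1.99  0.67  7.9 ]
dp total [-0.      0.0004 -0.0086] rot z total -0.0012 mm 4.3
[ 0.25408421  0.43700613 -0.01140682]
```

```bash
python3 -m crank '[{"dp":[0.0016,0.0018,0],"delta_rot":[0,0,0],"fingers":-1},{"dp":[0,0,0.0006],"delta_rot":[0,0,0],"fingers":-1},{"dp":[0,0,0],"delta_rot":[0,0,0],"fingers":-1}]'
python3 -c "
from h import *
print(manip.sense()['ft_torque'])"
python3 -m crank '[{"dp":[0,0,0.0008],"delta_rot":[0,0,0],"fingers":-1},{"dp":[0,0,0],"delta_rot":[0,0,0],"fingers":-1},{"dp":[0,0,0],"delta_rot":[0,0,0],"fingers":-1},{"dp":[0,0,0],"delta_rot":[0,0,0],"fingers":-1}]'
python3 -c "
from h import *
go(.553,-.1735,.163,104);print(manip.sense()['ft_torque'])"
```

```text
t: 9.5
tcp_pos: [0.5528, -0.1736, 0.1586]
tool_rot: [-0.118, 0.993, -0.001, 0.001]
force: [-0.6, 1.3, 7.8]
finger_gap: 0.15
gripper_force: 80.4
[ 0.08142222  0.22812476 -0.01256557]
t: 9.83
tcp_pos: [0.5529, -0.1736, 0.1584]
tool_rot: [-0.118, 0.993, -0.001, 0.001]
force: [-1.9, 0.9, 9.3]
finger_gap: 0.153
gripper_force: 80.4
t 9.83 tcp [ 0.5529 -0.1736  0.1584] yawy 103.56 tilt [ 0.003  -0.0018 -1.    ] q [-0.5   0.67  1.67 -0.    0.8  -2.3 ] gap 0.153 gf 80.43030738830566 F [-1.86  0.9   9.28]
dp total [-0.0003  0.0001 -0.0092] rot z total -0.0012 mm 4.6
[ 0.11980769  0.28185669 -0.02412064]
```

```bash
python3 -m crank '[{"dp":[0,0,0.001],"delta_rot":[0,0,0],"fingers":-1},{"dp":[0,0,0],"delta_rot":[0,0,0],"fingers":-1},{"dp":[0,0,0.0006],"delta_rot":[0,0,0],"fingers":-1},{"dp":[0,0,0],"delta_rot":[0,0,0],"fingers":-1},{"dp":[0,0,0],"delta_rot":[0,0,0],"fingers":-1},{"dp":[0,0,0],"delta_rot":[0,0,0],"fingers":-1}]'
python3 -c "
from h import *
print(manip.sense()['ft_torque'])"
python3 -m crank '[{"dp":[0,0,0.0006],"delta_rot":[0,0,0],"fingers":-1},{"dp":[0,0,0],"delta_rot":[0,0,0],"fingers":-1},{"dp":[0,0,0.0006],"delta_rot":[0,0,0],"fingers":-1},{"dp":[0,0,0],"delta_rot":[0,0,0],"fingers":-1},{"dp":[0,0,0],"delta_rot":[0,0,0],"fingers":-1},{"dp":[0,0,0],"delta_rot":[0,0,0],"fingers":-1}]'
python3 -c "
from h import *
go(.553,-.1735,.163,104);print(manip.sense()['ft_torque'])"
```

```text
t: 10.33
tcp_pos: [0.553, -0.1734, 0.158]
tool_rot: [-0.118, 0.993, -0.001, 0.002]
force: [-1.2, 1.4, 9.6]
finger_gap: 0.147
gripper_force: 80.8
[0.3161163  0.33304552 0.06380936]
t: 10.83
tcp_pos: [0.5531, -0.1733, 0.1576]
tool_rot: [-0.118, 0.993, -0.001, 0.002]
force: [-1.2, 1.3, 12.5]
finger_gap: 0.15
gripper_force: 81.0
t 10.83 tcp [ 0.5531 -0.1733  0.1576] yawy 103.56 tilt [ 0.0036 -0.0015 -1.    ] q [-0.5   0.67  1.67  0.    0.8  -2.3 ] gap 0.15 gf 80.99459052085876 F [-1.16  1.27 12.53]
dp total [ 0.0002 -0.0004 -0.0109] rot z total -0.0012 mm 5.4
[0.3734571  0.32879968 0.06534875]
```

```bash
python3 -m crank '[{"dp":[0.0008,0.0014,0],"delta_rot":[0,0,0],"fingers":-1},{"dp":[0,0,0.0006],"delta_rot":[0,0,0],"fingers":-1},{"dp":[0,0,0],"delta_rot":[0,0,0],"fingers":-1},{"dp":[0,0,0],"delta_rot":[0,0,0],"fingers":-1},{"dp":[0,0,0],"delta_rot":[0,0,0],"fingers":-1},{"dp":[0,0,0],"delta_rot":[0,0,0],"fingers":-1}]'
python3 -c "
from h import *
print(manip.sense()['ft_torque'])"
python3 -m crank '[{"dp":[0,0,0.0006],"delta_rot":[0,0,0],"fingers":-1},{"dp":[0,0,0],"delta_rot":[0,0,0],"fingers":-1},{"dp":[0,0,0.0006],"delta_rot":[0,0,0],"fingers":-1},{"dp":[0,0,0],"delta_rot":[0,0,0],"fingers":-1},{"dp":[0,0,0],"delta_rot":[0,0,0],"fingers":-1},{"dp":[0,0,0],"delta_rot":[0,0,0],"fingers":-1}]'
python3 -c "
from h import *
go(.553,-.1735,.163,104);print(manip.sense()['ft_torque'])"
```

```text
t: 11.33
tcp_pos: [0.553, -0.173, 0.1574]
tool_rot: [-0.118, 0.993, -0.001, 0.002]
force: [-0.9, 0.6, 11.1]
finger_gap: 0.149
gripper_force: 80.9
[0.28950571 0.21707488 0.04643046]
t: 11.83
tcp_pos: [0.5529, -0.1728, 0.1568]
tool_rot: [-0.118, 0.993, -0.001, 0.002]
force: [-0.0, 1.5, 11.3]
finger_gap: 0.147
gripper_force: 81.0
t 11.83 tcp [ 0.5529 -0.1728  0.1568] yawy 103.55 tilt [ 0.0047 -0.0018 -1.    ] q [-0.5   0.67  1.67  0.    0.8  -2.3 ] gap 0.147 gf 81.01202487945557 F [-0.05  1.53 11.27]
dp total [ 0.0001 -0.0014 -0.0124] rot z total -0.0012 mm 6.2
[0.40114215 0.21707586 0.06415169]
```

```bash
python3 -m crank '[{"dp":[0,0.0012,0],"delta_rot":[0,0,-0.001],"fingers":-1},{"dp":[0,0,0.0008],"delta_rot":[0,0,0],"fingers":-1},{"dp":[0,0,0],"delta_rot":[0,0,0],"fingers":-1},{"dp":[0,0,0.0006],"delta_rot":[0,0,0],"fingers":-1},{"dp":[0,0,0],"delta_rot":[0,0,0],"fingers":-1},{"dp":[0,0,0],"delta_rot":[0,0,0],"fingers":-1}]'
python3 -c "
from h import *
print(manip.sense()['ft_torque'])"
python3 -m crank '[{"dp":[0,0.0006,0.0008],"delta_rot":[0,0,0],"fingers":-1},{"dp":[0,0,0],"delta_rot":[0,0,0],"fingers":-1},{"dp":[0,0,0.0006],"delta_rot":[0,0,0],"fingers":-1},{"dp":[0,0,0],"delta_rot":[0,0,0],"fingers":-1},{"dp":[0,0,0],"delta_rot":[0,0,0],"fingers":-1},{"dp":[0,0,0],"delta_rot":[0,0,0],"fingers":-1}]'
python3 -c "
from h import *
go(.553,-.1735,.163,104);print(manip.sense()['ft_torque'])"
```

```text
t: 12.33
tcp_pos: [0.553, -0.1723, 0.1561]
tool_rot: [-0.121, 0.993, -0.001, 0.003]
force: [-0.3, 1.9, 11.8]
finger_gap: 0.151
gripper_force: 81.0
[ 0.41252244  0.1621014  -0.05062972]
t: 12.83
tcp_pos: [0.553, -0.1719, 0.1555]
tool_rot: [-0.121, 0.993, -0.001, 0.003]
force: [-0.7, 1.5, 11.8]
finger_gap: 0.148
gripper_force: 81.0
t 12.83 tcp [ 0.553  -0.1719  0.1555] yawy 103.87 tilt [ 0.0054 -0.0018 -1.    ] q [-0.49  0.67  1.67  0.    0.79 -2.31] gap 0.148 gf 81.02180242538452 F [-0.74  1.47 11.82]
dp total [ 0.0007 -0.0031 -0.015 ] rot z total -0.0004 mm 7.7
[ 0.45850415  0.22403718 -0.02981141]
```

```bash
python3 -m crank '[{"dp":[0,0.001,0.0008],"delta_rot":[0,0,0],"fingers":-1},{"dp":[0,0,0],"delta_rot":[0,0,0],"fingers":-1},{"dp":[0,0,0.0006],"delta_rot":[0,0,0],"fingers":-1},{"dp":[0,0,0],"delta_rot":[0,0,0],"fingers":-1},{"dp":[0,0,0],"delta_rot":[0,0,0],"fingers":-1},{"dp":[0,0,0],"delta_rot":[0,0,0],"fingers":-1}]'
python3 -c "
from h import *
print(manip.sense()['ft_torque'])"
python3 -m crank '[{"dp":[0,0.0006,0.0008],"delta_rot":[0,0,0],"fingers":-1},{"dp":[0,0,0],"delta_rot":[0,0,0],"fingers":-1},{"dp":[0,0,0.0006],"delta_rot":[0,0,0],"fingers":-1},{"dp":[0,0,0],"delta_rot":[0,0,0],"fingers":-1},{"dp":[0,0,0],"delta_rot":[0,0,0],"fingers":-1},{"dp":[0,0,0],"delta_rot":[0,0,0],"fingers":-1}]'
python3 -c "
from h import *
go(.553,-.1735,.163,104);print(manip.sense()['ft_torque'])"
```

```text
t: 13.33
tcp_pos: [0.5529, -0.1715, 0.1548]
tool_rot: [-0.121, 0.993, -0.001, 0.003]
force: [-0.5, 2.0, 12.1]
finger_gap: 0.15
gripper_force: 81.0
[ 0.52039259  0.16908131 -0.05885532]
t: 13.83
tcp_pos: [0.5528, -0.1712, 0.1543]
tool_rot: [-0.121, 0.993, -0.001, 0.003]
force: [-0.4, 1.5, 13.0]
finger_gap: 0.151
gripper_force: 81.1
t 13.83 tcp [ 0.5528 -0.1712  0.1543] yawy 103.87 tilt [ 0.0055 -0.0018 -1.    ] q [-0.49  0.67  1.67  0.    0.79 -2.31] gap 0.151 gf 81.11410617828369 F [-0.4   1.48 12.97]
dp total [ 0.0006 -0.0047 -0.0174] rot z total -0.0004 mm 9.0
[ 0.48408187  0.1633266  -0.09138689]
```

```bash
python3 -m crank '[{"dp":[0,0.0006,0.0008],"delta_rot":[0,0,0.0006],"fingers":-1},{"dp":[0,0,0],"delta_rot":[0,0,0],"fingers":-1},{"dp":[0,0,0.0006],"delta_rot":[0,0,0],"fingers":-1},{"dp":[0,0,0],"delta_rot":[0,0,0],"fingers":-1},{"dp":[0,0,0],"delta_rot":[0,0,0],"fingers":-1}]'
python3 -c "
from h import *
print(manip.sense()['ft_torque'])"
python3 -m crank '[{"dp":[0,0,0.0008],"delta_rot":[0,0,0],"fingers":-1},{"dp":[0,0,0],"delta_rot":[0,0,0],"fingers":-1},{"dp":[0,0,0],"delta_rot":[0,0,0],"fingers":-1},{"dp":[0,0,0],"delta_rot":[0,0,0],"fingers":-1}]'
python3 -c "
from h import *
go(.553,-.1735,.163,104);print(manip.sense()['ft_torque'])"
```

```text
t: 14.25
tcp_pos: [0.5526, -0.1709, 0.1539]
tool_rot: [-0.119, 0.993, -0.001, 0.002]
force: [-2.2, 1.7, 15.3]
finger_gap: 0.147
gripper_force: 81.5
[ 0.44655301  0.29925892 -0.0118776 ]
t: 14.58
tcp_pos: [0.5526, -0.1709, 0.1538]
tool_rot: [-0.119, 0.993, -0.001, 0.003]
force: [-2.0, 1.3, 17.6]
finger_gap: 0.15
gripper_force: 81.8
t 14.58 tcp [ 0.5526 -0.1709  0.1538] yawy 103.69 tilt [ 0.0053 -0.0021 -1.    ] q [-0.49  0.67  1.67  0.    0.79 -2.3 ] gap 0.15 gf 81.82538866996765 F [-1.96  1.32 17.63]
dp total [ 0.0004 -0.0054 -0.0184] rot z total -0.0009 mm 9.6
[0.47664912 0.36753325 0.08969813]
```

```bash
python3 -m crank '[{"dp":[0,0,-0.0006],"delta_rot":[-0.001,0.0004,-0.0005],"fingers":-1},{"dp":[0,0,0],"delta_rot":[0,0,0],"fingers":-1},{"dp":[0,0,0],"delta_rot":[0,0,0],"fingers":-1}]'
python3 -c "
from h import *
go(.553,-.1735,.163,104);print(manip.sense()['ft_torque'])"
python3 -m crank '[{"dp":[0,0,0],"delta_rot":[-0.001,0.0004,0],"fingers":-1},{"dp":[0,0,0],"delta_rot":[0,0,0],"fingers":-1},{"dp":[0,0,0],"delta_rot":[0,0,0],"fingers":-1}]'
python3 - <<'E'
from h import *
go(.553,-.1735,.163,104);print(manip.sense()['ft_torque'])
b,db=manip.snapshot('side'); cv2.imwrite("pics/c3.png",cv2.resize(b[130:230,290:410],(800,667),interpolation=3)[30:630,:,::-1])
E
```

```text
t: 14.83
tcp_pos: [0.5528, -0.1712, 0.1538]
tool_rot: [-0.121, 0.993, 0.001, 0.001]
force: [-0.6, 0.5, 14.8]
finger_gap: 0.147
gripper_force: 81.4
t 14.83 tcp [ 0.5528 -0.1712  0.1538] yawy 103.86 tilt [ 0.0019  0.0028 -1.    ] q [-0.49  0.67  1.67  0.    0.8  -2.31] gap 0.147 gf 81.4087164402008 F [-0.55  0.46 14.77]
dp total [ 0.0007 -0.0046 -0.0184] rot z total -0.0004 mm 9.5
[ 0.14415663  0.19838278 -0.06413065]
t: 15.08
tcp_pos: [0.5531, -0.1716, 0.1538]
tool_rot: [-0.121, 0.993, 0.004, -0.0]
force: [-1.0, 1.4, 13.6]
finger_gap: 0.152
gripper_force: 81.3
t 15.08 tcp [ 0.5531 -0.1716  0.1538] yawy 103.88 tilt [-0.0013  0.0073 -1.    ] q [-0.5   0.68  1.67  0.01  0.8  -2.31] gap 0.152 gf 81.25162124633789 F [-0.99  1.4  13.59]
dp total [ 0.001  -0.0035 -0.0184] rot z total -0.0003 mm 9.4
[-0.11633728  0.21146681 -0.00467502]
```

View pics/c3.png

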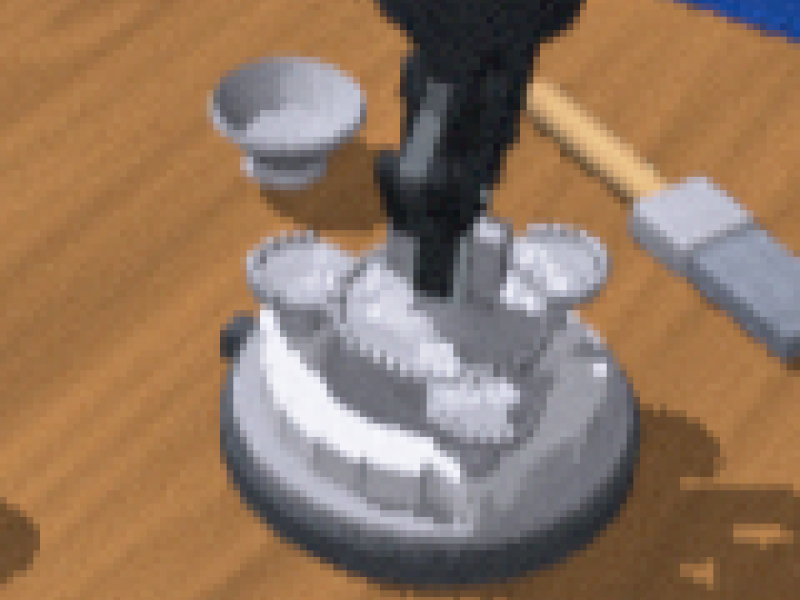

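The side crop shows the dish sitting low, with its long lobe over the cup at crop (300,270) and the left lobe over the groove at (475,400). The total drop from plunger contact is 5.2 mm, so I'll give one final centred push.

```bash
python3 -m crank '[{"dp":[0,0,0.0008],"delta_rot":[0.0004,0.0004,0],"fingers":-1},{"dp":[0,0,0],"delta_rot":[0,0,0],"fingers":-1},{"dp":[0,0,0.0006],"delta_rot":[0,0,0],"fingers":-1},{"dp":[0,0,0],"delta_rot":[0,0,0],"fingers":-1},{"dp":[0,0,0],"delta_rot":[0,0,0],"fingers":-1}]'
python3 -c "
from h import *
go(.553,-.1735,.163,104);print(manip.sense()['ft_torque'])"
```

```text
t: 15.55
tcp_pos: [0.5531, -0.1714, 0.1537]
tool_rot: [-0.121, 0.993, 0.002, -0.001]
force: [-1.3, 1.7, 18.8]
finger_gap: 0.15
gripper_force: 81.9
t 15.55 tcp [ 0.5531 -0.1714  0.1537] yawy 103.87 tilt [-0.0027  0.0045 -1.    ] q [-0.49  0.68  1.67  0.    0.8  -2.31] gap 0.15 gf 81.88134670257568 F [-1.29  1.73 18.77]
dp total [ 0.0013 -0.004  -0.0185] rot z total -0.0004 mm 9.5
[ 0.14887864  0.1792584  -0.09222854]
```

```bash
python3 -m crank '[{"dp":[0,0,0.0005],"delta_rot":[-0.0006,0,0.0004],"fingers":-1},{"dp":[0,0,0],"delta_rot":[0,0,0],"fingers":-1},{"dp":[0,0,0],"delta_rot":[0,0,0],"fingers":-1},{"dp":[0,0,0],"delta_rot":[0,0,0],"fingers":-1},{"dp":[0,0,0],"delta_rot":[0,0,0],"fingers":-1}]'
python3 -c "
from h import *
go(.553,-.1735,.163,104);print(manip.sense()['ft_torque'])"
python3 -m crank '[{"dp":[0,0,-0.0015],"delta_rot":[0,0,0],"fingers":-1},{"dp":[0,0,-0.0015],"delta_rot":[0,0,0],"fingers":-1},{"dp":[0,0,0],"delta_rot":[0,0,0],"fingers":-1},{"dp":[0,0,0],"delta_rot":[0,0,0],"fingers":-1}]'
python3 -c "
from h import *
go(.553,-.1735,.163,104);print(manip.sense()['ft_torque'])"
```

```text
t: 15.97
tcp_pos: [0.5532, -0.1716, 0.1538]
tool_rot: [-0.12, 0.993, 0.004, -0.001]
force: [-1.6, 0.9, 19.1]
finger_gap: 0.149
gripper_force: 82.1
t 15.97 tcp [ 0.5532 -0.1716  0.1538] yawy 103.76 tilt [-0.0033  0.0074 -1.    ] q [-0.5   0.68  1.66  0.01  0.81 -2.31] gap 0.149 gf 82.09733963012695 F [-1.62  0.9  19.05]
dp total [ 0.0013 -0.0034 -0.0185] rot z total -0.0007 mm 9.4
[0.00025755 0.25336454 0.01405759]
t: 16.3
tcp_pos: [0.5532, -0.1717, 0.1538]
tool_rot: [-0.12, 0.993, 0.004, -0.001]
force: [-0.9, 1.3, 9.9]
finger_gap: 0.15
gripper_force: 80.4
t 16.3 tcp [ 0.5532 -0.1717  0.1538] yawy 103.75 tilt [-0.0037  0.0077 -1.    ] q [-0.5   0.68  1.66  0.01  0.81 -2.31] gap 0.15 gf 80.4051411151886 F [-0.89  1.28  9.86]
dp total [ 0.0013 -0.0033 -0.0183] rot z total -0.0007 mm 9.3
[-0.18315004 -0.06153734  0.03415316]
```

```bash
python3 -m crank '[{"dp":[0,0,-0.0014],"delta_rot":[0.0005,0,0],"fingers":-1},{"dp":[0,0,-0.0012],"delta_rot":[0,0,0],"fingers":-1},{"dp":[0,0,0],"delta_rot":[0,0,0],"fingers":-1},{"dp":[0,0,0],"delta_rot":[0,0,0],"fingers":-1}]' 40
python3 -c "
from h import *
go(.553,-.1735,.163,104);print(manip.sense()['ft_torque'])"
python3 -m crank '[{"dp":[0,0,0],"delta_rot":[0,0,0],"fingers":-1},{"dp":[0,0,0],"delta_rot":[0,0,0],"fingers":-0.6},{"dp":[0,0,0],"delta_rot":[0,0,0],"fingers":-0.5},{"dp":[0,0,0],"delta_rot":[0,0,0],"fingers":-0.4},{"dp":[0,0,0],"delta_rot":[0,0,0],"fingers":-0.3},{"dp":[0,0,0],"delta_rot":[0,0,0],"fingers":-0.1},{"dp":[0,0,0],"delta_rot":[0,0,0],"fingers":-0.1},{"dp":[0,0,0],"delta_rot":[0,0,0],"fingers":-0.1}]' 20
python3 -c "
from h import *
go(.553,-.1735,.163,104);print(manip.sense()['ft_torque'])"
```

```text
t: 16.63
tcp_pos: [0.553, -0.1714, 0.1539]
tool_rot: [-0.119, 0.993, 0.003, -0.002]
force: [1.9, -0.1, 5.8]
finger_gap: 0.153
gripper_force: 80.1
t 16.63 tcp [ 0.553  -0.1714  0.1539] yawy 103.72 tilt [-0.0041  0.0058 -1.    ] q [-0.49  0.68  1.67  0.    0.81 -2.31] gap 0.153 gf 80.06686091423035 F [ 1.87 -0.1   5.8 ]
dp total [ 0.001  -0.0039 -0.0183] rot z total -0.0008 mm 9.4
[-0.23740946 -0.63942819 -0.02213569]
t: 17.3
tcp_pos: [0.5507, -0.1704, 0.1523]
tool_rot: [-0.12, 0.993, 0.005, -0.005]
force: [0.4, 0.8, -0.6]
finger_gap: 0.448
gripper_force: 0.0
t 17.3 tcp [ 0.5507 -0.1704  0.1523] yawy 103.73 tilt [-0.0105  0.0089 -0.9999] q [-0.49  0.68  1.67  0.    0.81 -2.31] gap 0.448 gf 0.0 F [ 0.45  0.75 -0.6 ]
dp total [-0.0028 -0.0069 -0.0214] rot z total -0.0007 mm 11.3
[ 0.00889268 -0.03768227  0.00878278]
```

```bash
python3 -m crank '[{"dp":[0,0,-0.01],"delta_rot":[0,0,0],"fingers":-0.1},{"dp":[0,0,-0.03],"delta_rot":[0,0,0],"fingers":-0.1},{"dp":[0,0,-0.06],"delta_rot":[0,0,0],"fingers":-0.1},{"dp":[0,0,-0.07],"delta_rot":[0,0,0],"fingers":-0.1},{"dp":[0,0,-0.07],"delta_rot":[0,0,0],"fingers":-0.1},{"dp":[0,0.05,-0.05],"delta_rot":[0,0,0],"fingers":-0.1},{"dp":[0,0.07,0],"delta_rot":[0,0,0],"fingers":-0.1},{"dp":[0,0.07,0],"delta_rot":[0,0,0],"fingers":-0.1},{"dp":[0,0.07,0],"delta_rot":[0,0,0],"fingers":-0.1},{"dp":[0,0.07,0],"delta_rot":[0,0,0],"fingers":-0.1},{"dp":[0,0.07,0],"delta_rot":[0,0,0],"fingers":-0.1},{"dp":[0,0.07,0],"delta_rot":[0,0,0],"fingers":-0.1}]'
python3 -m crank '[{"dp":[0,0.07,0],"delta_rot":[0,0,0],"fingers":-0.1},{"dp":[0,0.07,0],"delta_rot":[0,0,0],"fingers":-0.1},{"dp":[0,0.07,0],"delta_rot":[0,0,0],"fingers":-0.1},{"dp":[0,0,0],"delta_rot":[0,0,0],"fingers":-0.1}]'
python3 - <<'E'
from h import *
a,d=manip.snapshot('top'); b,db=manip.snapshot('side')
A=cv2.resize(a[170:260,345:435],(400,400),interpolation=3); B=cv2.resize(b[130:230,305:405],(400,400),interpolation=3)
cv2.imwrite("pics/c4.png",np.hstack([A,B])[...,::-1])
for n,dd in(("top",d),("side",db)):
    P=cloud(n,dd).reshape(-1,3); r=np.hypot(P[:,0]-.5535,P[:,1]+.172)
    h=P[(r<.04)&(P[:,2]>.09)&(P[:,2]<.13)]; print(n,"handle",h.mean(0).round(4),np.percentile(h[:,2],[90,98]).round(4),len(h))
    # lobe bead heights by sector relative to base axes
    th=np.radians(13.8)
    for nm,q in zip(("cone","groove","flat"),D):
        x=.5535+np.cos(th)*q[0]-np.sin(th)*q[1]; y=-.172+np.sin(th)*q[0]+np.cos(th)*q[1]
        k=(np.hypot(P[:,0]-x,P[:,1]-y)<.02)&(P[:,2]>.055)&(P[:,2]<.085); print(nm,k.sum(),np.percentile(P[k,2],[20,50,80,95]).round(4) if k.any() else 0)
E
```

```text
t: 18.3
tcp_pos: [0.4958, 0.058, 0.3006]
tool_rot: [-0.119, 0.993, 0.005, -0.004]
force: [0.7, 0.2, -0.7]
finger_gap: 0.452
gripper_force: 0.0
t: 18.63
tcp_pos: [0.4691, 0.1633, 0.3017]
tool_rot: [-0.122, 0.992, 0.006, -0.005]
force: [-0.7, -1.7, 0.1]
finger_gap: 0.454
gripper_force: 0.0
top handle [ 0.5537 -0.1683  0.1101] [0.1152 0.1165] 147
cone 191 [0.0664 0.0682 0.07   0.0721]
groove 192 [0.0655 0.0677 0.0694 0.0721]
flat 196 [0.0667 0.0682 0.0698 0.0715]
side handle [ 0.5518 -0.1677  0.106 ] [0.1144 0.1154] 192
cone 129 [0.0672 0.0685 0.0698 0.0716]
groove 137 [0.0673 0.0684 0.0698 0.0716]
flat 124 [0.0677 0.0688 0.0703 0.072 ]
```

View pics/c4.png

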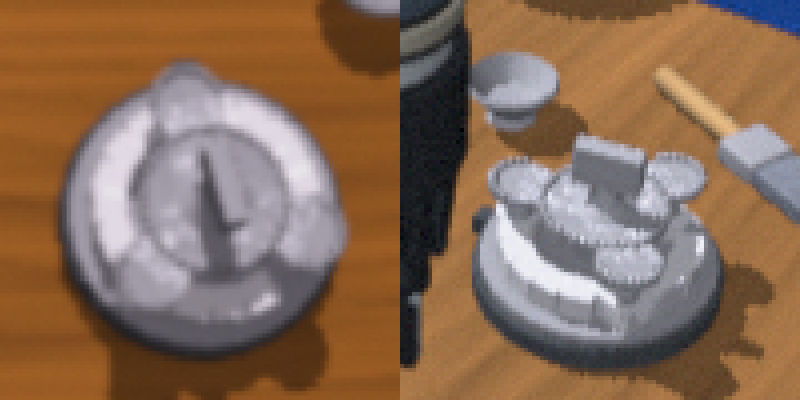

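Both cameras show the dish level on the base. Its three lobes are within 0.5 mm of each other in height, at about z 0.068. The long lobe sits over the cup at crop (190,95) and the others over the groove at (155,280) and the pad at (312,235). The dish dropped 5.3 mm from plunger contact to a hard stop, so I'm handing it in.

```bash
python3 -c "
from station import manip
print(manip.sign_off())"
```

```text
the job is handed in; nothing more can be done
None
```

I set the silver dish on the base, turned it under light contact until the feet dropped into their seats, pressed it to a hard stop with about 19 N, let go and handed the job in at about 19 s; the verdict was not shown.

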